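# Check the air bottle's charge with a pencil gauge

## Robot

A 6-joint arm with a two-finger parallel gripper is mounted at the origin on a cart in front of the work surface, level with it; the furniture and walls round the work are solid. World frame = base frame: x ahead of the robot, y to its left, z up, the work surface at z = 0. Lengths are in mm, angles in degrees, forces in N, time in s.
With the tool pointing down it reaches from about 300 to 850 mm from the base axis. Payload 4.2 kg.
Tool frame: the origin (TCP) lies at the very end of the fingers, on their centre line; the grasp point (between the pads) lies 19 mm behind it (env.grip_depth is the distance from the TCP to the grasp point, in mm); z points along the fingers, y is the line along which they close (so a half turn about z gives the same grasp; the last joint's range is limited). The gripper opens to 91 mm and grips with 3 to 60 N. Pads are 32 mm wide; open, the fingers measure 118 mm over their backs; the gripper's body (76 mm by 178 mm) begins 60 mm behind the grasp point.
Start: joints at [-75.688, 18.312, 89.639, -0, 72.044, -1.146], TCP at [153.262, -554.215, 213.976] pointing down, gripper open.
Joint ranges: [-177.97, 177.97], [-48.28, 115.42], [12.27, 149.76], [-77.06, 257.06], [2.81, 150.46], [-146.56, 146.56]. Speed limits (degrees/s): [147.25, 147.25, 180, 180, 180, 180].

## Interface

Orientations are given as [roll, pitch, yaw] about the fixed x, y, z axes, in that order (R = Rz(yaw) Ry(pitch) Rx(roll)).
In Python, from workcell import env, cams gives the robot as it stands.
- The arm moves only by the tool apply_moves, never from a script. Its argument "deltas" is a list of rows, each a list of 5 numbers: the shift along the tool's x, y, z in m, then the turn about the tool's z in rad, then the opening, from -1 (shut) to 1 (fully open), so that 0 is half open. In form: [[tx, ty, tz, roll, gripper], ...]. A call has 1 to 5 rows; each row is the pose to reach, as a shift and turn from the pose commanded when the call began, along the tool's axes at that moment; what a row does not reach only later rows make up. A row lasts 1/10 s, in which the tool goes at most 50 mm and 8.59 degrees, less where a joint would pass 70% of its speed; a pose out of reach is approached as far as the arm can. A call with a gripper value outside its range is refused whole. The fingers move at their own pace and stop on an object; "grip_force" is the grip in N (left out, the last holds). Time passes only in rows, so rows that repeat a pose let the fingers close. It gives the time, the measured TCP pose, the force, the opening and the grip force at its end, in the units of the state.
- env.state(): the state, without advancing time (a new reading comes with each control period).
- cams.grab_frame(name): name is "scene" or "top" or "wrist"; returns the picture (384x512x3 uint8, blue, green, red); there is no depth.
- cams.get_calibration(name): a dict with "mtx" (3x3 intrinsics, pixels), "eye" and "attitude" of the camera in the world; the wrist camera has in their place "tool_from_camera" (4x4, takes a point from camera to tool coordinates, whose origin is the TCP and whose axes are the flange's). Camera axes: x right, y down, z forward; pixel columns grow to the right and rows downward; lengths in mm; the calibration is good to about 2 mm. The wrist camera is an equidistant fisheye: a pixel r from the principal point sees the ray r / f radians off the axis. A picture is of the moment at which its call begins: read the wrist's pose just before it. get_calibration takes no time and is no camera call.
- env.job_done(): hands the job in; it is judged then, once.
The state is a dict: "time_s": time; "qpos": joint angles; "qvel": joint speeds; "effort": joint torques, N m; "ee_pos": TCP position; "ee_rot": TCP orientation; "force": force on the tool from outside, world axes, zero at the start; "torque": the same for the moment, N m; "gripper_width": finger opening in mm; "gripper_force": force on a finger pad.
Only numpy, scipy, OpenCV 4.12 (cv2) and the standard library are available. Lean on these libraries where they do the work, as an engineer would, in place of code of your own. Each camera call takes 0.05 s, during which the arm holds its last target. There are 200 camera calls.

## Task

Check the charge of the engraver's air bottle. First zero the pencil gauge by pushing its white rod fully in, then take the gauge by its head and press its chuck squarely over the bottle's valve stem, firmly home until the rubber seal sits tight on the stem's rim, and hold it there a moment without forcing it (some 15 N is right, the stem stands about 18 N). Then lay the gauge back in its rest as it lay before, with the rod still standing out at the reading, and leave the other things where they are.

Things in the scene. Friction and masses are not known exactly. Their poses are not given: they have to be found in the camera images.
- gauge_head (a point): Centre of the gauge's head: an upright steel block 17 mm wide (own y), 22 long (own x), 36 high, grooved on its wide faces; take it here from above, fingers closing along own y. 42 mm above the chuck's mouth, 17 below the head's top. Own z up, own x from the head along the barrel (chrome, 13 mm thick, axis at this height) to a black end cap, 20 mm thick, its face 106 mm from here, where the rod comes out.
- gauge_mouth (a point): Centre of the open lower face of the chuck under the head, own z up. The chuck is a steel bell 25 mm wide outside; its mouth, 19 mm wide inside, narrows over 8 mm to an 11 mm bore. In it a sprung plunger (1.1 N/mm) begins 6 mm above the mouth and a rubber seal (8 N/mm, 3 mm of give) 17 mm above the mouth.
- rod_end (a point): Centre of the outer face of the rod's end knob (white, 10 mm across, 6 mm long), on the barrel's axis; own x points out of the barrel. The rod is white, 5 mm thick with black rings, slides along own x with about 0.35 N of friction and stays where it is left. Fully in, this point lies 113 mm from gauge_head.
- gauge_rod (a joint): How far the rod stands out of the gauge, in m: 0 is fully in (the knob against the cap), 0.036 fully out. It starts part way out from the last check; a check of this bottle drives it to somewhere from 0.012 to 0.027.
- rest_seat (a point): Floor centre of the round recess in the gauge's rest, 7 mm above the table; own z up, own x along the rest, a dark wood plate 140x52x12 mm fixed to the table. The recess (31 mm wide, 5 deep) takes the chuck's mouth. 82 mm along own x a brass fork, 8 mm thick, flared prongs 16 mm apart with tops 64 mm above the table, carries the barrel. The gauge lies with its mouth here, upright, own x as this x.
- gauge: The pencil gauge, 90 g; origin and axes as gauge_mouth. Pressed over a valve stem, its plunger meets the valve's pin and drives the rod out, 4 mm per mm of plunger. When the push equals the bottle's pressure (unknown, some 5 to 8 N) the pin gives way at steady force and the rod stops; after 4 to 8 mm more the stem's rim meets the seal and the force climbs steeply: home. Tight is 4 to 8 N more.
- gauge_seal: The rubber seal inside the gauge's chuck; origin and axes as gauge_mouth.
- valve_collar (a point): Centre of the top of the steel collar (25 mm wide, 104 mm above the table) from which the bottle's valve stem rises; own z up. Rubber-mounted tyre-type stem: black rubber sleeve 13 mm wide, then a brass tip 8 mm thick over its last 19 mm, pin level with its rim. It stands 26 to 50 mm out of the collar (valves differ; not known beforehand), leans up to 0.06 rad any way, and yields sideways at 1 to 2 N.
- air_bottle: The blue air bottle, 84 mm thick and about 240 mm long over its knob, lying along its own y in a wooden cradle fastened to the table, with the valve in the middle of its top; origin on the table under the valve collar, own z up. A push of much over 18 N (contact forces of 22 N in all, side forces included) spoils the valve.
- powder_box: Round brass box, 65 mm wide, 42 mm high; bystander.
- chasing_hammer: Chasing hammer, 206 mm long, lying; bystander.
- graver_1: Graver with a wooden handle, 131 mm long, lying; bystander.
- pencil: Red carpenter's pencil, 118 mm long, lying; bystander.
Things that resemble listed ones, but are neither listed nor needed, are in the scene too. Of the things shaped like the gauge, the bare steel one is meant.

How it is judged:
By the outcome, as a careful person would: the job done as asked, in the order asked, and still so for the second after the job is handed in, with the robot touching nothing.
It also fails if it takes over 64 s, if anything falls off the work surface, if the arm or the gripper's body presses on something with over 40 N, if the wrist force passes 120 N, or if a joint passes its speed limit or range.

## Working session

There is one attempt and no reset: what is moved stays moved. The work goes in short steps, Python scripts to look and compute and a tool call to move; the robot and the scene stay as the last step left them, time stands still between calls to the robot, and variables do not carry over. Pictures are saved under pics/ and viewed, at most 11 in all, crops included, and the job is handed in when it is done.

Besides the shell and the picture viewer there is one more tool, called after "Emit:" by a JSON object that holds its "op" and its "data", one argument or row to a line. apply_moves: Moves the arm, as the interface text tells. Its arguments: {"type":"object","properties":{"deltas":{"type":"array"},"grip_force":{"type":"number"}},"required":["deltas"]}

```bash
ls; mkdir -p pics
python3 - <<'E'
from workcell import env,cams
import cv2,numpy as np
for n in("scene","top"):
    cv2.imwrite(f"pics/{n}0.png",cams.grab_frame(n))
    c=cams.get_calibration(n);print(n,c)
print(cams.get_calibration("wrist"))
print(env.state())
E
```

```text
pics
scene {'mtx': array([[349.01934173,   0.        , 254.98902997],
       [  0.        , 349.01934173, 186.80955449],
       [  0.        ,   0.        ,   1.        ]]), 'eye': array([-272.80803181,  494.71580363,  562.34172288]), 'attitude': array([-117.50257472,   -1.03195127, -124.74153475])}
top {'mtx': array([[346.38763804,   0.        , 257.90818362],
       [  0.        , 346.38763804, 188.12691808],
       [  0.        ,   0.        ,   1.        ]]), 'eye': array([ 331.51170069,  -24.44284549, 1018.56371309]), 'attitude': array([-1.70176806e+02,  1.05073408e-01, -8.89160357e+01])}
{'mtx': array([[297.31863964,   0.        , 254.69368303],
       [  0.        , 297.31863964, 190.75943568],
       [  0.        ,   0.        ,   1.        ]]), 'tool_from_camera': array([[ 8.91505707e-04, -9.58458457e-01, -2.85230767e-01,
         8.09977315e+01],
       [ 9.99999568e-01,  7.79776234e-04,  5.05282780e-04,
        -1.09107754e+00],
       [-2.61876380e-04, -2.85231095e-01,  9.58458739e-01,
        -1.70552645e+02],
       [ 0.00000000e+00,  0.00000000e+00,  0.00000000e+00,
         1.00000000e+00]])}
{'time_s': 0.1, 'qpos': array([-7.56867457e+01,  1.83465923e+01,  8.96988287e+01,  3.41418353e-04,
        7.20446670e+01, -1.14573981e+00]), 'qvel': array([ 0.0162258 , -0.06784278, -0.18251526,  0.00225253, -0.05554606,
        0.07689185]), 'effort': array([ 3.63442978e-04, -4.13332593e+01, -2.32510167e+01,  7.29466346e-02,
        4.21791477e-02, -6.01073725e-05]), 'ee_pos': array([ 153.15773517, -553.75714695,  213.22223394]), 'ee_rot': array([-1.79909936e+02, -2.12592402e-03,  1.54588869e+01]), 'force': array([-0.44471878, -1.45875653, -1.17218732]), 'torque': array([ 0.02837085,  0.01032562, -0.02781314]), 'gripper_force': 0.0, 'gripper_width': 91.29174217475416}
```

View pics/top0.png

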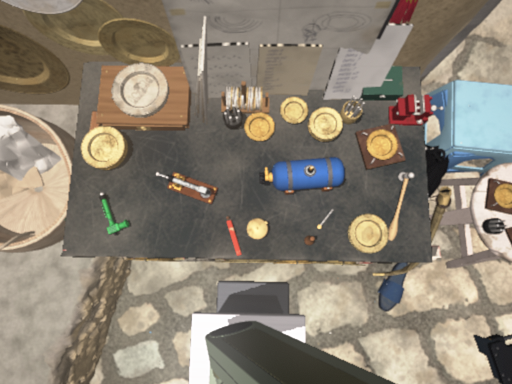

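View pics/scene0.png

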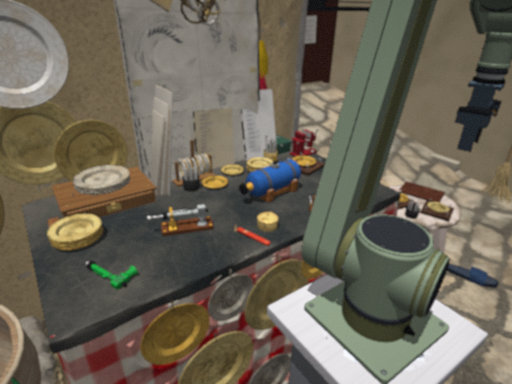

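The top view shows the gauge in its rest around (190,187) with its rod pointing to the upper left (157,174). The bottle's valve is near (310,170).

```bash
cat > h.py <<'E'
from workcell import env,cams
import cv2,numpy as np
from scipy.spatial.transform import Rotation as R
def rot(a): return R.from_euler('xyz',a,degrees=True).as_matrix()
def cam(n,st=None):
    c=cams.get_calibration(n);K=c['mtx']
    if n!='wrist': return K,rot(c['attitude']),np.array(c['eye'])
    st=st or env.state();T=c['tool_from_camera'];Rt=rot(st['ee_rot'])
    return K,Rt@T[:3,:3],Rt@T[:3,3]+st['ee_pos']
def ray(n,uv,C):
    K,A,e=C;x=(uv[0]-K[0,2])/K[0,0];y=(uv[1]-K[1,2])/K[1,1]
    if n=='wrist':
        r=np.hypot(x,y);s=np.sin(r)/max(r,1e-9);d=np.array([x*s,y*s,np.cos(r)])
    else: d=np.array([x,y,1.])
    d=A@d;return d/np.linalg.norm(d)
def plane(n,uv,z,C):
    d=ray(n,uv,C);e=C[2];return e+d*(z-e[2])/d[2]
def proj(n,p,C):
    K,A,e=C;q=A.T@(np.array(p,float)-e)
    if n=='wrist':
        t=np.arctan2(np.hypot(q[0],q[1]),q[2]);s=t/max(np.hypot(q[0],q[1]),1e-9);x,y=q[0]*s,q[1]*s
    else: x,y=q[0]/q[2],q[1]/q[2]
    return np.array([K[0,0]*x+K[0,2],K[1,1]*y+K[1,2]])
def tri(obs): # [(n,uv,C)]
    M=0;b=0
    for n,uv,C in obs:
        d=ray(n,uv,C);P=np.eye(3)-np.outer(d,d);M=M+P;b=b+P@C[2]
    return np.linalg.solve(M,b)
def totool(v,st=None): return rot((st or env.state())['ee_rot']).T@np.array(v)
E
python3 - <<'E'
from h import *
t=cv2.imread('pics/top0.png');s=cv2.imread('pics/scene0.png')
a=cv2.resize(t[160:210,145:225],(400*2,500),interpolation=cv2.INTER_CUBIC)
a=cv2.resize(t[160:215,145:225],None,fx=5,fy=5,interpolation=cv2.INTER_CUBIC)
b=cv2.resize(s[195:240,140:220],None,fx=5,fy=5,interpolation=cv2.INTER_CUBIC)
c=cv2.resize(t[150:205,255:335],None,fx=5,fy=5,interpolation=cv2.INTER_CUBIC)
d=cv2.resize(s[155:205,235:315],None,fx=5,fy=5,interpolation=cv2.INTER_CUBIC)
def pad(i):o=np.zeros((275,400,3),np.uint8);o[:i.shape[0]]=i;return o
cv2.imwrite('pics/c0.png',np.vstack([np.hstack([pad(a),pad(c)]),np.hstack([pad(b),pad(d)])]))
C=cam('top')
for p,z in(((213,190),66),((157,174),49),((310,170),130),((310,170),104)):print(p,plane('top',p,z,C))
E
```

```text
(213, 190) [488.75248702 105.55005141  66.        ]
(157, 174) [534.98513699 270.08628539  49.        ]
(310, 170) [ 536.15996914 -155.78296652  130.        ]
(310, 170) [ 542.1481216  -159.62607096  104.        ]
```

View pics/c0.png

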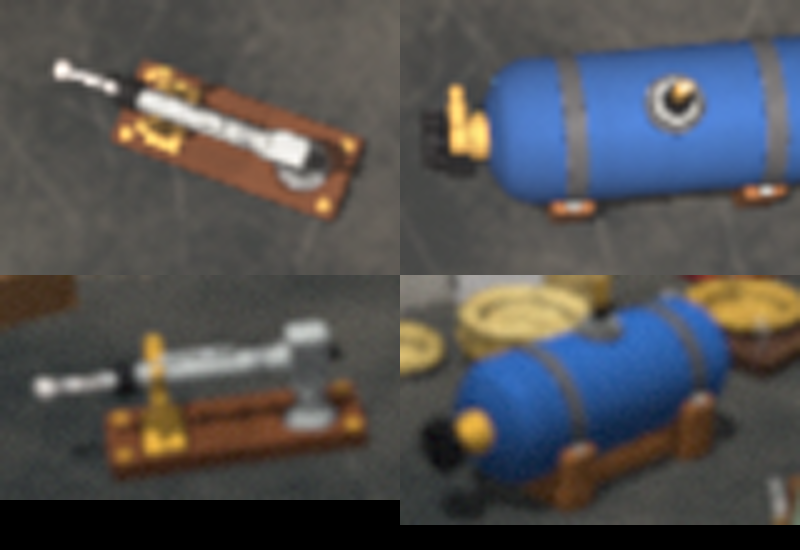

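Run:
```python
from h import *
C=cam('top');S=cam('scene')
h=plane('top',(204,189.6),66,C);k=plane('top',(157.4,174),49,C)
print(h,k,np.linalg.norm((k-h)[:2]),np.degrees(np.arctan2(*(k-h)[1::-1])))
print('collar',plane('top',(310.4,170.6),104,C))
print('knob2',tri([('top',(157.4,174),C),('scene',(149,217.5),S)]))
s=(h+k)/2;t=np.array([s[0],s[1],240]);st=env.state()
print(t,totool(t-st['ee_pos']))
```

```text
[489.41586656 130.70525824  66.        ] [535.00635684 268.94086093  49.        ] 145.55952272069462 71.74729924534606
collar [ 540.50695351 -160.69540756  104.        ]
knob2 [534.77262884 268.72391658  51.76137554]
[512.2111117  199.82305958 240.        ] [ 546.92895102 -630.65389108  -25.7661762 ]
```

Emit:
{"op": "apply_moves", "data": {
  "deltas": [
    [0.032,-0.037,-0.002,0,1],
    [0.064,-0.074,-0.004,0,1],
    [0.096,-0.111,-0.006,0,1],
    [0.128,-0.148,-0.008,0,1],
    [0.16,-0.185,-0.01,0,1]
  ]
}}

```text
time_s: 0.6
ee_pos: [258.4, -331.3, 223.7]
ee_rot: [-180.0, -0.0, 15.4]
force: [0.6, 0.5, 0.3]
gripper_width: 91.1
gripper_force: 0.0
```

Emit:
{"op": "apply_moves", "data": {
  "deltas": [
    [0.032,-0.037,-0.002,0,-1],
    [0.064,-0.074,-0.004,0,-1],
    [0.096,-0.111,-0.006,0,-1],
    [0.128,-0.148,-0.008,0,-1],
    [0.16,-0.185,-0.01,0,-1]
  ]
}}

```text
time_s: 1.1
ee_pos: [363.2, -110.4, 234.0]
ee_rot: [180.0, -0.0, 15.4]
force: [0.6, 0.1, 0.1]
gripper_width: 53.9
gripper_force: 0.0
```

Emit:
{"op": "apply_moves", "data": {
  "deltas": [
    [0.032,-0.037,-0.002,-0.14,-1],
    [0.064,-0.074,-0.004,-0.28,-1],
    [0.096,-0.111,-0.006,-0.42,-1],
    [0.128,-0.148,-0.008,-0.56,-1],
    [0.16,-0.185,-0.01,-0.7,-1]
  ]
}}

```text
time_s: 1.6
ee_pos: [468.2, 110.7, 243.8]
ee_rot: [180.0, 0.0, 55.9]
force: [-0.2, -1.0, -0.2]
gripper_width: 13.7
gripper_force: 0.0
```

Run:
```python
from h import *
st=env.state();print(st['time_s'],st['ee_pos'],st['ee_rot'],st['force'])
print(totool(np.array([512,200,240])-st['ee_pos']),np.radians(st['ee_rot'][2]-71.75))
```

```text
1.6 [468.18989885 110.72985465 243.78509073] [1.79996923e+02 2.88414556e-02 5.59352294e+01] [-0.15019121 -1.03588504 -0.18313689]
[ 98.49305905 -13.7105615    3.7347756 ] -0.27601981695536826
```

Emit:
{"op": "apply_moves", "data": {
  "deltas": [
    [0.049,-0.007,0.002,-0.14,-1],
    [0.098,-0.014,0.004,-0.276,-1],
    [0.098,-0.014,0.004,-0.276,-1]
  ]
}}

```text
time_s: 1.9
ee_pos: [513.5, 202.2, 238.3]
ee_rot: [-179.9, -0.1, 71.7]
force: [-0.8, -0.6, -0.8]
gripper_width: 0.5
gripper_force: 0.0
```

Run:
```python
from h import *
st=env.state();print(st['time_s'],st['ee_pos'],st['ee_rot'],st['force'])
C=cam('wrist',st);im=cams.grab_frame('wrist');cv2.imwrite('pics/w1.png',im)
for p in((489.4,130.7,66),(535,269,49),):print(proj('wrist',p,C))
a=proj('wrist',(512,200,50),C).astype(int);print(a)
cv2.imwrite('pics/w1v.png',cv2.resize(im,(800,600),interpolation=cv2.INTER_CUBIC))
```

```text
1.9 [513.50828683 202.15410257 238.25624771] [-1.79940076e+02 -7.22053954e-02  7.17414084e+01] [-0.83315075 -0.5965445  -0.76757545]
[254.68438952 232.73251409]
[254.76897355 114.49661926]
[254 173]
```

View pics/w1v.png

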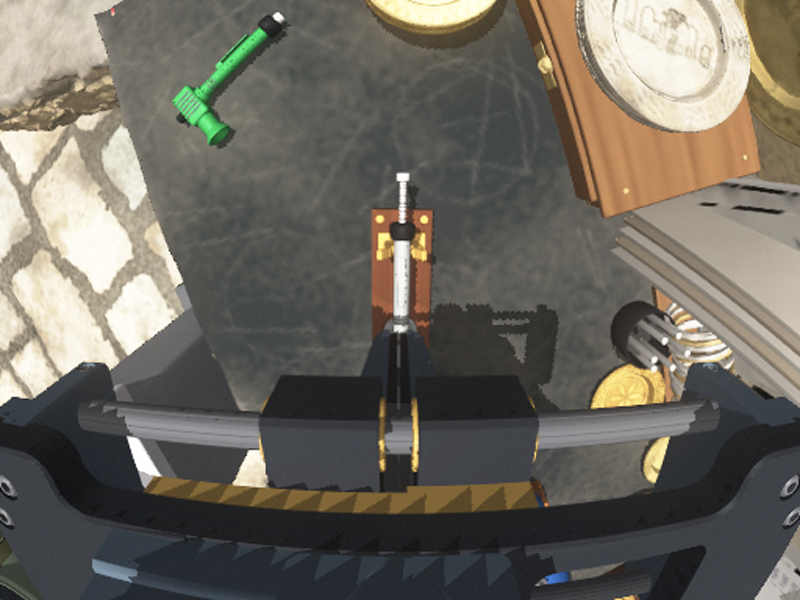

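The wrist view shows the gauge well aligned with the tool: knob end at (402,174), cap face at about (402,223), barrel down to the neck at (401,330) (scaled by 1.5625). The rod is far out.

Run:
```python
from h import *
st=env.state();C=cam('wrist',st);f=1.5625
o=np.array([512,200,0]);yaw=np.radians(71.74);ux=np.array([np.cos(yaw),np.sin(yaw),0]);uy=np.array([-ux[1],ux[0],0])
for n,uv,z in(('knobface',(402.5,174),50),('knobinner',(402.5,181),54),('cap',(402,223),58),('capin',(402,240),58),('barrel',(400.5,318),55)):
    p=plane('wrist',np.array(uv)/f,z,C);d=p-st['ee_pos'];print(n,p,totool(d,st))
```

```text
knobface [537.94331879 268.38599761  50.        ] [ 73.80289607   3.03551498 188.34541383]
knobinner [536.25656607 263.40824633  54.        ] [ 68.54142012   3.00310363 184.35305077]
cap [525.86934431 233.33165206  58.        ] [ 36.71775549   2.65652182 180.39955244]
capin [521.74859247 220.86676009  58.        ] [ 23.58944167   2.69039562 180.41843556]
barrel [500.5735804  160.47289016  55.        ] [-40.39704991   1.71230977 183.51244663]
```

Emit:
{"op": "apply_moves", "data": {
  "deltas": [
    [0.049,0.0025,0.0,0,-1],
    [0.104,0.0025,0.02,0,-1],
    [0.104,0.0025,0.068,0,-1],
    [0.104,0.0025,0.116,0,-1],
    [0.104,0.0025,0.164,0,-1]
  ]
}}

```text
time_s: 2.45
ee_pos: [546.8, 293.9, 74.3]
ee_rot: [180.0, 0.0, 71.3]
force: [0.8, 1.3, -1.1]
gripper_width: 0.2
gripper_force: 0.0
```

Emit:
{"op": "apply_moves", "data": {
  "deltas": [
    [0,0,0.037,0,-1],
    [0,0,0.037,0,-1],
    [0,0,0.037,0,-1]
  ]
}}

```text
time_s: 2.75
ee_pos: [547.6, 294.2, 39.6]
ee_rot: [-180.0, 0.0, 71.3]
force: [0.6, 0.4, 1.0]
gripper_width: 0.5
gripper_force: 0.0
```

Run:
```python
from h import *
st=env.state();print(st['time_s'],st['ee_pos'],st['ee_rot'],st['force'])
C=cam('wrist',st);im=cams.grab_frame('wrist')
a=np.hstack([cv2.resize(im[120:320,155:355],(500,500)),cv2.resize(cams.grab_frame('scene')[180:240,130:220],(300,200),interpolation=cv2.INTER_CUBIC).repeat(1,0) if 0 else cv2.copyMakeBorder(cv2.resize(cams.grab_frame('scene')[180:240,130:220],(300,200),interpolation=cv2.INTER_CUBIC),0,300,0,0,0)])
cv2.imwrite('pics/w2.png',a)
k=np.array([537,268.2,0]);print(totool(k-st['ee_pos'],st))
```

```text
2.75 [547.64833896 294.23288725  39.59417091] [-1.79998628e+02  2.38300590e-02  7.12937026e+01] [0.6478098  0.35791744 1.01425499]
[-28.05633505  -1.73570023  39.60588491]
```

View pics/w2.png

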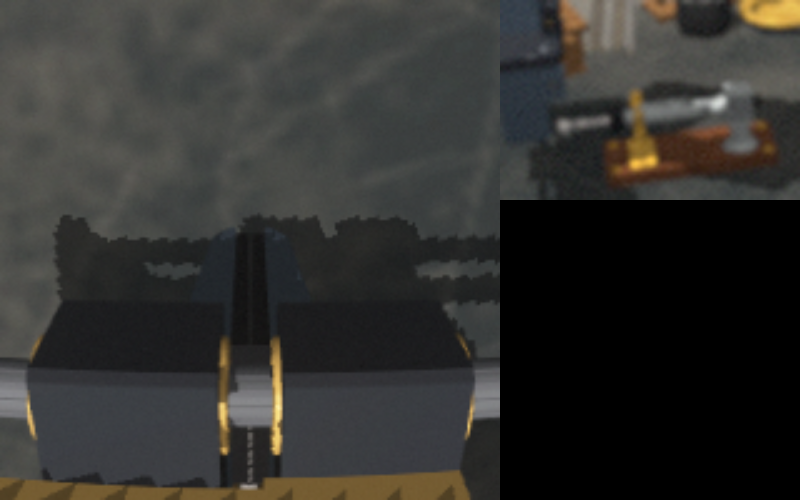

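The scene crop shows the knob just short of the fingers and at the same height. Now I push.

Emit:
{"op": "apply_moves", "data": {
  "deltas": [
    [-0.01,-0.0018,0,0,-1],
    [-0.018,-0.0018,0,0,-1],
    [-0.025,-0.0018,0,0,-1],
    [-0.031,-0.0018,0,0,-1],
    [-0.035,-0.0018,0,0,-1]
  ]
}}

```text
time_s: 3.35
ee_pos: [534.4, 261.8, 39.2]
ee_rot: [180.0, -0.0, 71.4]
force: [0.9, 0.5, 0.2]
gripper_width: 0.5
gripper_force: 0.2
```

Emit:
{"op": "apply_moves", "data": {
  "deltas": [
    [-0.002,0,0,0,-1],
    [-0.004,0,0,0,-1],
    [-0.006,0,0,0,-1],
    [-0.0075,0,0,0,-1],
    [-0.0085,0,0,0,-1]
  ]
}}

```text
time_s: 3.85
ee_pos: [532.9, 255.5, 39.4]
ee_rot: [179.9, -0.2, 71.4]
force: [1.6, 4.7, 0.6]
gripper_width: 0.4
gripper_force: 2.5
```

Emit:
{"op": "apply_moves", "data": {
  "deltas": [
    [0.0,0,0,0,-1],
    [0.0,0,0,0,-1]
  ]
}}

```text
time_s: 4.05
ee_pos: [532.8, 255.5, 39.4]
ee_rot: [179.9, -0.1, 71.4]
force: [1.3, 5.5, 1.4]
gripper_width: 0.7
gripper_force: 2.6
```

Emit:
{"op": "apply_moves", "data": {
  "deltas": [
    [0.003,0,0,0,-1],
    [0.01,0,0,0,-1],
    [0.03,0,0,0,-1],
    [0.03,0,-0.045,0,0.5],
    [0.0,0,-0.09,0,0.5]
  ]
}}

```text
time_s: 4.55
ee_pos: [532.6, 258.4, 124.9]
ee_rot: [-179.9, 0.1, 71.6]
force: [0.4, -0.3, 1.6]
gripper_width: 13.6
gripper_force: 0.0
```

Emit:
{"op": "apply_moves", "data": {
  "deltas": [
    [-0.049,0,-0.03,0,0.5],
    [-0.098,0,-0.06,0,0.5],
    [-0.12,0,-0.06,0,0.5],
    [-0.12,0,-0.06,0,0.5]
  ]
}}

```text
time_s: 4.95
ee_pos: [492.8, 139.7, 186.9]
ee_rot: [180.0, 0.1, 71.2]
force: [1.0, 0.5, -0.4]
gripper_width: 45.5
gripper_force: 0.0
```

Run:
```python
from h import *
st=env.state();print(st['time_s'],st['ee_pos'],st['ee_rot'],st['force'],st['gripper_width'])
im=cams.grab_frame('wrist');cv2.imwrite('pics/w3r.png',im)
sc=cams.grab_frame('scene')
a=np.hstack([cv2.resize(im[90:290,165:345],(540,600),interpolation=cv2.INTER_CUBIC),cv2.copyMakeBorder(cv2.resize(sc[190:245,140:225],(260,168),interpolation=cv2.INTER_CUBIC),0,432,0,0,0)])
cv2.imwrite('pics/w3.png',a)
```

```text
4.95 [492.83221484 139.69219489 186.92764077] [1.79954118e+02 1.02192323e-01 7.11989392e+01] [ 0.98029055  0.51971554 -0.4452782 ] 45.47666764761002
```

View pics/w3.png

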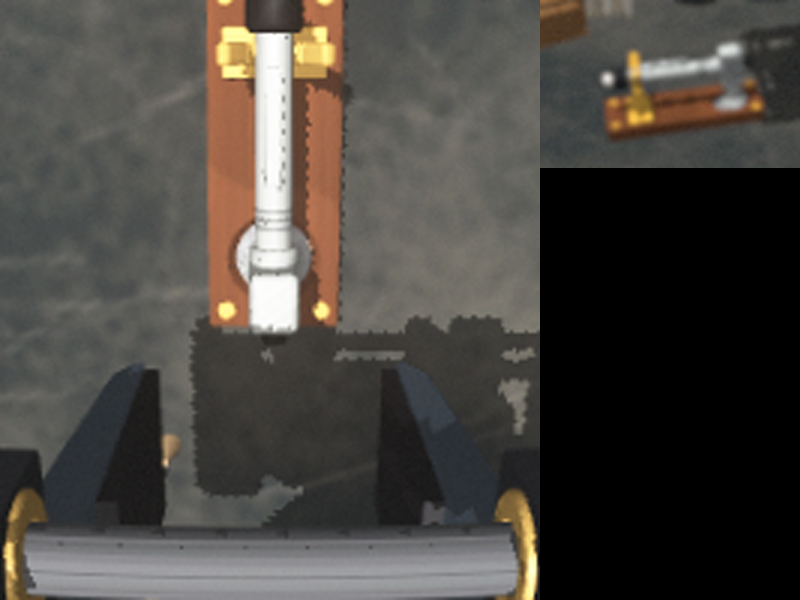

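The gauge sits upright in its rest, with the head's top face from (250,275) to (298,333). I'll check the knob and cap numerically.

Run:
```python
from h import *
im=cv2.imread('pics/w3r.png');g=im.astype(int).mean(2)
for r in range(56,106,1): print(r,g[r,250:264:2].astype(int))
st=env.state();C=cam('wrist',st)
s=lambda x,y:(165+x/3,90+y/3)
for n,uv,z in(('headfar',s(273,333),66),('headnear',s(273,277),66),('headL',s(249.5,305),66),('headR',s(298.5,305),66),('barrelfar',s(273.5,40),55.5),('barrelnear',s(273.5,200),55.5)):
    p=plane('wrist',uv,z,C);print(n,p.round(1),totool(p-st['ee_pos'],st).round(1))
```

```text
56 [ 77  76  78  76  84  91 101]
57 [ 77  78  75  77  84  93 100]
58 [75 76 80 78 87 98 99]
59 [77 76 81 88 94 99 98]
60 [79 82 86 93 96 95 94]
61 [81 86 88 91 92 88 89]
62 [83 89 88 87 85 82 85]
63 [86 88 87 83 81 81 79]
64 [92 91 86 79 81 80 79]
65 [97 92 85 80 81 79 82]
66 [95 89 84 80 81 77 80]
67 [90 84 82 82 79 80 78]
68 [83 82 81 79 76 78 79]
69 [84 82 82 80 76 78 81]
70 [82 82 80 81 78 78 81]
71 [81 80 82 80 77 79 79]
72 [80 80 77 79 79 79 78]
73 [79 79 80 79 80 80 81]
74 [79 78 79 77 80 81 80]
75 [80 79 80 78 78 80 81]
76 [82 79 80 77 80 78 79]
77 [84 81 81 82 80 81 78]
78 [83 81 80 80 80 76 77]
79 [84 82 82 82 79 80 79]
80 [ 84 117 158 168 154  90  78]
81 [ 95 230 252 254 249 182  97]
82 [117 250 255 255 253 227 120]
83 [125 251 255 255 253 222 125]
84 [123 251 255 255 253 216 123]
85 [124 251 255 255 252 204 124]
86 [123 233 248 245 230 159 122]
87 [ 97  87 203 137  90  88  89]
88 [52 54 55 53 52 50 48]
89 [54 56 65 75 68 55 51]
90 [52 63 78 91 78 58 44]
91 [53 64 81 92 73 57 50]
92 [55 66 80 90 71 57 53]
93 [55 66 82 86 70 58 50]
94 [56 68 78 83 68 58 50]
95 [54 67 76 83 67 57 51]
96 [57 66 74 79 68 58 50]
97 [59 64 71 76 67 59 47]
98 [56 61 65 68 61 55 49]
99 [56 56 57 55 57 52 50]
100 [52 47 49 52 49 49 46]
101 [190 231 248 216 240 206 111]
102 [199 236 250 253 244 136 116]
103 [199 236 250 253 244 215 114]
104 [205 235 250 253 243 214 108]
105 [213 236 250 253 244 215 116]
headfar [489.7 127.5  66. ] [-15.5   0.9 119.4]
headnear [496.  146.4  66. ] [  4.4   0.9 119.4]
headL [485.3 139.6  66. ] [ -5.5  -7.1 119.4]
headR [501.1 134.3  66. ] [ -5.5   9.5 119.4]
barrelfar [521.4 221.1  55.5] [ 83.3   1.  129.9]
barrelnear [504.  169.5  55.5] [ 28.8   1.  129.9]
```

The knob (rows 80–87) sits against the cap (from row 88), so the rod is fully in. Now I grasp the head.

Emit:
{"op": "apply_moves", "data": {
  "deltas": [
    [-0.0055,0.001,0.045,0,0.3],
    [-0.0055,0.001,0.09,0,0.3],
    [-0.0055,0.001,0.12,0,0.3],
    [-0.0055,0.001,0.145,0,0.3],
    [-0.0055,0.001,0.155,0,0.3]
  ],
  "grip_force": 38
}}

```text
time_s: 5.55
ee_pos: [491.4, 138.0, 27.1]
ee_rot: [-179.7, 0.2, 71.5]
force: [0.7, -0.2, 0.6]
gripper_width: 59.1
gripper_force: 0.0
```

Emit:
{"op": "apply_moves", "data": {
  "deltas": [
    [0,0,0,0,0.3],
    [0,0,0,0,-0.3],
    [0,0,0,0,-0.6],
    [0,0,0,0,-1],
    [0,0,0,0,-1]
  ]
}}

```text
time_s: 6.05
ee_pos: [493.9, 137.5, 31.4]
ee_rot: [179.9, -0.1, 71.4]
force: [-0.1, 0.2, -0.7]
gripper_width: 29.6
gripper_force: 0.0
```

Emit:
{"op": "apply_moves", "data": {
  "deltas": [
    [0,0,0,0,-1],
    [0,0,0,0,-1],
    [0,0,0,0,-1],
    [0,0,0,0,-1]
  ]
}}

```text
time_s: 6.45
ee_pos: [493.6, 137.4, 30.9]
ee_rot: [180.0, -0.0, 71.4]
force: [-1.0, -0.7, 3.3]
gripper_width: 16.6
gripper_force: 38.0
```

Run:
```python
from h import *
st=env.state();print(st['time_s'],st['ee_pos'],st['ee_rot'],st['force'],st['gripper_width'],st['gripper_force'])
```

```text
6.45 [493.59277622 137.36811498  30.86409221] [ 1.79972885e+02 -7.71001816e-03  7.13778762e+01] [-1.03319908 -0.69131277  3.31024344] 16.626988712561424 38.00058960914612
```

Emit:
{"op": "apply_moves", "data": {
  "deltas": [
    [0,0,-0.01,0,-1],
    [0,0,-0.05,0,-1],
    [0,0,-0.1,0,-1],
    [0,0,-0.15,0,-1],
    [0,0,-0.2,0,-1]
  ]
}}

```text
time_s: 6.95
ee_pos: [492.6, 137.2, 232.7]
ee_rot: [-180.0, 0.0, 71.4]
force: [1.8, 0.8, -0.7]
gripper_width: 17.2
gripper_force: 38.0
```

Emit:
{"op": "apply_moves", "data": {
  "deltas": [
    [-0.045,0.012,0,0,-1],
    [-0.09,0.024,0,0,-1],
    [-0.135,0.036,0,0,-1],
    [-0.18,0.048,0,0,-1],
    [-0.18,0.048,0,0,-1]
  ]
}}

```text
time_s: 7.45
ee_pos: [480.4, -53.2, 230.8]
ee_rot: [180.0, 0.2, 71.0]
force: [-0.3, 0.7, -1.1]
gripper_width: 16.8
gripper_force: 38.0
```

Run:
```python
from h import *
st=env.state();print(st['time_s'],st['ee_pos'],st['ee_rot'],st['force'],st['gripper_width'],st['gripper_force'])
im=cams.grab_frame('wrist');cv2.imwrite('pics/w4r.png',im);np.save('w4.npy',np.r_[st['ee_pos'],st['ee_rot']])
C=cam('wrist',st);print(proj('wrist',(540.5,-160.7,104),C),proj('wrist',(540.5,-160.7,150),C))
```

```text
7.45 [480.36237128 -53.19426964 230.77886557] [1.79998083e+02 1.53292889e-01 7.10249388e+01] [-0.33937295  0.67155463 -1.14130424] 16.78059999692512 37.9989355802536
[334.05578529 252.67248587] [344.48480062 273.68525369]
```

Emit:
{"op": "apply_moves", "data": {
  "deltas": [
    [-0.045,0.012,0,0,-1],
    [-0.087,0.021,0,0,-1],
    [-0.087,0.021,0,0,-1]
  ]
}}

```text
time_s: 7.8
ee_pos: [473.2, -140.3, 230.6]
ee_rot: [-180.0, 0.1, 71.2]
force: [0.0, 0.1, -1.8]
gripper_width: 16.8
gripper_force: 38.0
```

Run:
```python
from h import *
st=env.state();print(st['time_s'],st['ee_pos'],st['ee_rot'],st['force'],st['gripper_width'],st['gripper_force'])
im=cams.grab_frame('wrist');cv2.imwrite('pics/w5r.png',im);np.save('w5.npy',np.r_[st['ee_pos'],st['ee_rot']])
C=cam('wrist',st);print(proj('wrist',(540.5,-160.7,104),C),proj('wrist',(540.5,-160.7,150),C))
a=cv2.resize(cv2.imread('pics/w4r.png'),(400,300));b=cv2.resize(im,(400,300))
cv2.imwrite('pics/w45.png',np.vstack([np.hstack([a,b]),np.zeros((300,800,3),np.uint8)])[:300])
```

```text
7.8 [ 473.17760349 -140.25904215  230.55304215] [-1.79996745e+02  9.87447131e-02  7.11916495e+01] [ 0.03890956  0.08234006 -1.81372568] 16.782569983794946 37.99903213977814
[321.93029885 182.41912326] [332.76497945 195.66582185]
```

View pics/w45.png

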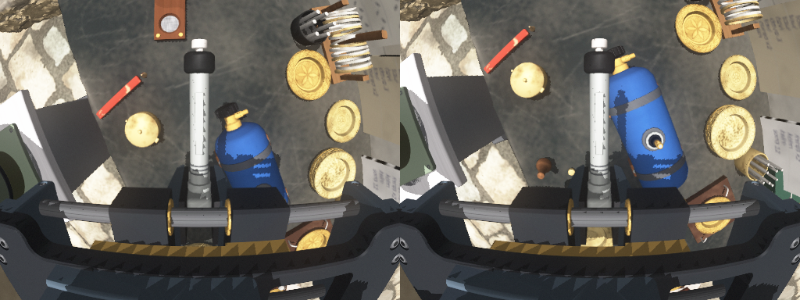

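Right view: valve collar at about (653,139) and brass tip near (657,145), beside the barrel; the knob is still against the cap. I'll take a second view from the other side.

Emit:
{"op": "apply_moves", "data": {
  "deltas": [
    [0.0,0.045,0,0,-1],
    [0,0.09,0,0,-1],
    [0,0.13,0,0,-1],
    [0,0.13,0,0,-1]
  ]
}}

```text
time_s: 8.25
ee_pos: [601.1, -178.0, 228.8]
ee_rot: [180.0, -0.1, 71.5]
force: [0.2, 0.8, -2.8]
gripper_width: 17.1
gripper_force: 38.0
```

Run:
```python
from h import *
st=env.state();print(st['time_s'],st['ee_pos'],st['ee_rot'],st['force'],st['gripper_width'],st['gripper_force'])
im=cams.grab_frame('wrist');cv2.imwrite('pics/w6r.png',im);np.save('w6.npy',np.r_[st['ee_pos'],st['ee_rot']])
C=cam('wrist',st);p=proj('wrist',(540.5,-160.7,120),C).astype(int);print(p)
w5=cv2.imread('pics/w5r.png')
A=w5[155:215,295:365];B=im[p[1]-30:p[1]+30,p[0]-35:p[0]+35];print(p[1]-30,p[0]-35)
H=w5[190:280,225:285]
f=lambda i,w,h:cv2.resize(i,(w,h),interpolation=cv2.INTER_CUBIC)
G=cv2.imread('pics/w5r.png')[40:250,225:285]
cv2.imwrite('pics/w56.png',np.hstack([np.vstack([f(A,350,300),f(B,350,300)]),f(G,171,600),f(H,250,375).__class__(0) if 0 else np.vstack([f(H,250,375),np.zeros((225,250,3),np.uint8)])]))
```

```text
8.25 [ 601.08678757 -177.96067589  228.84873274] [ 1.79953005e+02 -5.18333110e-02  7.14967328e+01] [ 0.2348964   0.82817908 -2.82648708] 17.059106011097715 37.999716997146606
[191 192]
162 156
```

View pics/w56.png

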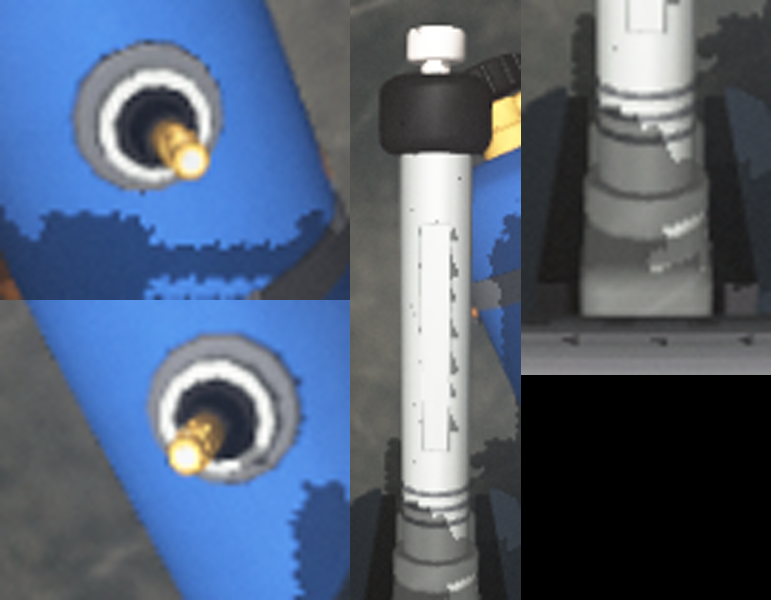

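The views show the brass tip at (190,158) in crop A and (187,457) in crop B, with the collar rings around (148,115) and (224,408). The middle crop shows a small gap between knob and cap, which I'll measure.

Run:
```python
from h import *
def L(n):
    v=np.load(n);return cam('wrist',dict(ee_pos=v[:3],ee_rot=v[3:])),dict(ee_pos=v[:3],ee_rot=v[3:])
C5,s5=L('w5.npy');C6,s6=L('w6.npy')
tip=tri([('wrist',(333,186.6),C5),('wrist',(193.4,193.4),C6)]);col=tri([('wrist',(324.6,178),C5),('wrist',(200.8,183.6),C6)])
print('tip',tip,'col',col)
for p,u,v in((tip,(333,186.6),(193.4,193.4)),(col,(324.6,178),(200.8,183.6))): print(proj('wrist',p,C5)-u,proj('wrist',p,C6)-v)
print([plane('wrist',u,104,C).round(1) for u,C in(((324.6,178),C5),((200.8,183.6),C6))])
za=s5['ee_pos'][2]+19
for n,row,dz in(('knobout',48.75,5),('knobin',61.7,5),('cap',66.25,8.5),('capin',93.2,8.5),('ring1',212.5,6.5),('headtop',190+255/4.166,17)):
    for x in((436/2.857+225),):
        p=plane('wrist',(x,row),za-0+dz,C5);print(n,totool(p-s5['ee_pos'],s5).round(2))
```

```text
tip [ 545.67451783 -158.89620552  133.28121996] col [ 545.84977625 -159.98456695   95.11799336]
[0.01902567 0.42035915] [-0.01723444 -0.42476343]
[0.00606837 0.15458175] [-0.00606326 -0.15595752]
[array([ 544.5, -157. ,  104. ]), array([ 548.1, -158.4,  104. ])]
knobout [114.12  62.09 -24.2 ]
knobin [107.15  62.04 -24.19]
cap [104.18  60.54 -27.68]
capin [ 90.35  60.78 -27.66]
ring1 [ 26.22  67.49 -25.55]
headtop [  7.57  66.31 -36.02]
```

Emit:
{"op": "apply_moves", "data": {
  "deltas": [
    [0.0,0,0.03,0,-1],
    [0,0,0.055,0,-1],
    [0,0,0.058,0,-1],
    [0,0,0.058,0,-1],
    [0,0,0.058,0,-1]
  ]
}}

```text
time_s: 8.8
ee_pos: [597.3, -178.6, 174.3]
ee_rot: [179.9, -0.0, 71.4]
force: [0.5, 0.3, -0.3]
gripper_width: 17.0
gripper_force: 38.0
```

Run:
```python
from h import *
ps=[];ims=[]
for i in range(6):
    st=env.state();ps.append(np.r_[st['ee_pos'],st['ee_rot']]);ims.append(cams.grab_frame('wrist'))
ps=np.array(ps);print(ps[:,:3].round(2),st['time_s'],st['force'])
ps[:,3]%=360;m=ps.mean(0);np.save('w7.npy',m);print(m)
cv2.imwrite('pics/w7r.png',ims[-1]);im=ims[-1]
s=dict(ee_pos=m[:3],ee_rot=m[3:]);C=cam('wrist',s)
p=proj('wrist',(546,-158,141),C).astype(int);print(p)
f=lambda i,w,h:cv2.resize(i,(w,h),interpolation=cv2.INTER_CUBIC)
B=im[p[1]-40:p[1]+40,p[0]-50:p[0]+50];print('org',p[0]-50,p[1]-40)
cv2.imwrite('pics/w7.png',np.hstack([f(B,500,400),f(im[30:230,205:305],200,400)]))
```

```text
[[ 597.34 -178.62  174.35]
 [ 597.5  -178.92  174.51]
 [ 597.45 -179.07  174.42]
 [ 597.38 -179.17  174.19]
 [ 597.21 -179.24  173.86]
 [ 597.11 -179.28  173.58]] 9.05 [ 0.79693499 -0.61979214 -1.29807118]
[ 5.97332121e+02 -1.79048104e+02  1.74150246e+02  1.79850186e+02
 -3.76717301e-03  7.13937762e+01]
[181 213]
org 131 173
```

View pics/w7.png

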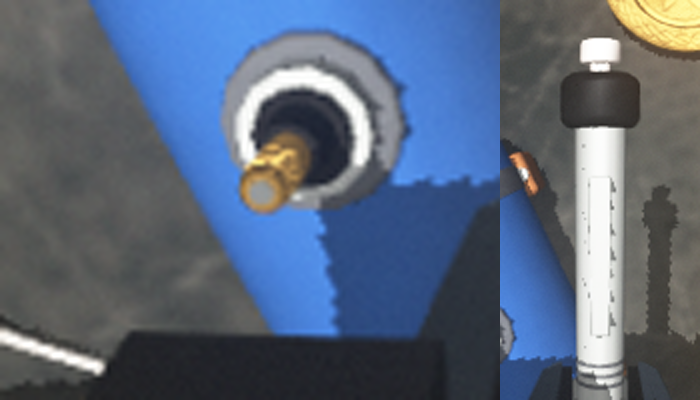

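The close view shows the tip at (262,192) and the white collar ring centred at (303,137) in the left crop. The right crop shows the gauge with its knob near the cap.

Run:
```python
from h import *
def L(n):
    v=np.load(n);s=dict(ee_pos=v[:3],ee_rot=v[3:]);return cam('wrist',s),s
C5,s5=L('w5.npy');C6,s6=L('w6.npy');C7,s7=L('w7.npy')
T=[(333,186.6),(193.4,193.4),(183.4,211.4)];K=[(326,178.6),(199,184.8),(191.6,200.4)]
for C,k,t,s in zip((C5,C6,C7),K,T,(s5,s6,s7)):
    c=plane('wrist',k,104,C);print('col',c.round(1),'tip at z135,141,147',[(plane('wrist',t,z,C)-c)[:2].round(1) for z in(135,138,141,144,147)])
tip=plane('wrist',T[2],141,C7)
print(tip,totool(tip-s7['ee_pos'],s7))
for n,row,dz in(('knobout',49,5),('knobin',61,5),('cap',66,8.5),('capin',94,8.5)):
    p=plane('wrist',(255,row),s7['ee_pos'][2]+19+dz,C7);print(n,totool(p-s7['ee_pos'],s7).round(2))
```

```text
col [ 545.8 -158.1  104. ] tip at z135,141,147 [array([-0.3,  0.2]), array([-0.9,  1.3]), array([-1.4,  2.4]), array([-1.9,  3.5]), array([-2.4,  4.5])]
col [ 545.8 -159.   104. ] tip at z135,141,147 [array([0.2, 0.1]), array([1.1, 0.7]), array([2. , 1.4]), array([2.9, 2.1]), array([3.8, 2.8])]
col [ 545.7 -160.1  104. ] tip at z135,141,147 [array([0.3, 1.4]), array([1.4, 2.2]), array([2.5, 3.1]), array([3.6, 3.9]), array([4.6, 4.7])]
[ 548.19423312 -157.01268532  141.        ] [  5.20348527 -53.68680326  33.01032358]
knobout [109.73  -0.56 -23.99]
knobin [103.65  -0.56 -23.99]
cap [100.68  -0.56 -27.49]
capin [ 87.1   -0.55 -27.5 ]
```

Run:
```python
from h import *
for n in('w5r','w7r'):
    g=cv2.imread(f'pics/{n}.png').astype(int).mean(2)
    print(n)
    for r in list(range(46,70))+list(range(90,97)): print(r,g[r,244:268:2].astype(int))
```

```text
w5r
46 [80 82 80 81 80 78 73 76 76 76 77 76]
47 [82 82 80 77 79 76 72 72 75 75 72 74]
48 [81 82 80 77 75 74 73 73 77 78 73 72]
49 [ 80  77  98 217 247 253 252 237 215 103  73  73]
50 [ 79 183 178 253 254 255 255 253 250 234 113  72]
51 [ 80 236 240 253 254 255 255 253 250 234 167  71]
52 [ 78 238 247 253 254 255 255 253 249 232 179  74]
53 [ 76 239 250 253 254 255 254 253 249 231 175  77]
54 [ 76 240 250 253 254 255 254 253 248 229 169  76]
55 [ 74 240 250 253 254 255 254 253 247 228 168  75]
56 [ 73 242 251 254 254 255 254 252 247 225 165  75]
57 [ 76 242 251 253 254 254 254 252 246 222 162  75]
58 [ 77 243 251 253 254 254 254 251 245 219 159  74]
59 [ 81 243 250 253 253 253 250 245 241 212 154  75]
60 [ 81 215 219 214 198 195 190 182 192 170 129  75]
61 [ 80 125 119 122 239 254 251 138 108 115 106  74]
62 [ 79  87 101 135 253 255 253 154 105  91  76  76]
63 [ 79  78  75 204 253 255 253 188  87  75  76  72]
64 [ 81  77  75 206 253 254 249 240  86  75  74  52]
65 [ 67  63  57 132 201 172 153 163  64  58  56  50]
66 [48 47 47 45 47 50 50 49 47 50 47 47]
67 [46 49 49 52 52 51 49 50 49 
[... 1289 characters left out ...]
8 110 221 253 254 254 243 117 108 102 103]
63 [ 88  88  93 216 253 255 254 243 107 102 104 107]
64 [ 88  91  92 216 253 254 253 243 107 102 106 107]
65 [ 79  75  70 141 208 195 204 169  75  79  84  97]
66 [57 56 55 54 56 55 57 58 56 57 59 61]
67 [53 54 52 58 57 59 60 59 58 57 55 54]
68 [54 56 56 59 61 63 62 59 62 60 57 58]
69 [56 58 58 61 64 71 77 70 69 65 62 57]
90 [53 54 54 55 55 55 56 54 55 56 55 52]
91 [49 52 53 51 49 54 52 52 53 51 52 49]
92 [49 50 48 49 48 50 50 50 49 48 49 49]
93 [ 51  85  91 141 108 166 175 160  99  88  77  61]
94 [165 224 235 244 243 251 251 246 236 224 196 162]
95 [199 224 236 245 250 251 251 245 236 223 195 161]
96 [201 224 236 245 250 251 251 246 236 224 195 162]
```

The knob gap has opened by about 1.5 mm in transit, from inertia. I'll throw the rod back in with a soft start one way and an abrupt reversal.

Emit:
{"op": "apply_moves", "data": {
  "deltas": [
    [-0.005,0,0,0,-1],
    [-0.015,0,0,0,-1],
    [-0.03,0,0,0,-1],
    [-0.052,0,0,0,-1],
    [-0.085,0,0,0,-1]
  ]
}}

```text
time_s: 9.6
ee_pos: [569.2, -260.6, 172.5]
ee_rot: [180.0, -0.0, 71.4]
force: [-0.2, 0.0, -0.9]
gripper_width: 17.0
gripper_force: 38.0
```

Emit:
{"op": "apply_moves", "data": {
  "deltas": [
    [0.05,0,0,0,-1],
    [0.088,0,0,0,-1],
    [0.112,0,0,0,-1],
    [0.124,0,0,0,-1],
    [0.128,0,0,0,-1]
  ]
}}

```text
time_s: 10.1
ee_pos: [610.5, -138.5, 172.5]
ee_rot: [-180.0, 0.0, 71.4]
force: [-0.5, -0.1, -0.7]
gripper_width: 16.8
gripper_force: 38.0
```

```bash
cat > gap.py <<'E'
from h import *
st=env.state();print(st['time_s'],st['ee_pos'],st['force'])
im=cams.grab_frame('wrist');cv2.imwrite('pics/gap.png',im)
g=im.astype(int).mean(2)
for r in list(range(15,70)):
    q=g[r,250:260:2]
    if q.mean()>130 or 46<r<68: print(r,g[r,244:268:3].astype(int))
E
python3 gap.py
```

```text
10.1 [ 610.53126364 -138.45473139  172.48223586] [-0.50709072 -0.14653031 -0.66509356]
47 [ 96  95  94 103 127 202 198 201]
48 [ 98  91  95 100 136 202 206 191]
49 [ 97  95  94 100 143 213 218 202]
50 [ 94  98 161 186 213 232 216 213]
51 [ 94 194 253 255 255 253 231 217]
52 [ 96 241 254 255 255 254 241 210]
53 [ 95 242 254 255 255 253 241 190]
54 [ 96 249 254 255 255 253 239 170]
55 [ 98 250 254 255 255 253 237 167]
56 [ 96 250 254 255 255 253 236 179]
57 [ 96 250 254 255 255 253 235 195]
58 [100 251 254 255 255 252 233 208]
59 [104 251 254 255 254 252 231 196]
60 [106 251 254 254 254 251 228 185]
61 [108 249 250 241 237 238 218 192]
62 [106 157 128 140 157 130 133 198]
63 [105 121 197 237 254 200 142 212]
64 [103 105 178 255 254 217 190 215]
65 [ 95  81  96 225 209 143 144 188]
66 [65 61 59 63 66 67 71 91]
67 [58 62 59 66 65 67 65 66]
```

Emit:
{"op": "apply_moves", "data": {
  "deltas": [
    [-0.006,0,0,0,-1],
    [-0.02,0,0,0,-1],
    [-0.045,0,0,0,-1],
    [-0.085,0,0,0,-1],
    [-0.134,0,0,0,-1]
  ]
}}

```text
time_s: 10.65
ee_pos: [566.7, -267.5, 172.7]
ee_rot: [180.0, 0.0, 71.4]
force: [0.5, -0.3, -1.6]
gripper_width: 17.0
gripper_force: 38.0
```

Emit:
{"op": "apply_moves", "data": {
  "deltas": [
    [0.05,0,0,0,-1],
    [0.098,0,0,0,-1],
    [0.128,0,0,0,-1],
    [0.146,0,0,0,-1],
    [0.152,0,0,0,-1]
  ]
}}

```text
time_s: 11.15
ee_pos: [616.3, -121.3, 172.5]
ee_rot: [180.0, 0.0, 71.4]
force: [-0.1, 0.3, -1.8]
gripper_width: 16.6
gripper_force: 38.0
```

Emit:
{"op": "apply_moves", "data": {
  "deltas": [
    [-0.006,0,0,0,-1],
    [-0.02,0,0,0,-1],
    [-0.045,0,0,0,-1],
    [-0.085,0,0,0,-1],
    [-0.134,0,0,0,-1]
  ]
}}

```text
time_s: 11.65
ee_pos: [572.2, -250.8, 172.7]
ee_rot: [180.0, 0.0, 71.4]
force: [0.6, -0.3, -1.3]
gripper_width: 17.0
gripper_force: 38.0
```

Emit:
{"op": "apply_moves", "data": {
  "deltas": [
    [0.05,0,0,0,-1],
    [0.085,0,0,0,-1],
    [0.106,0,0,0,-1],
    [0.116,0,0,0,-1],
    [0.12,0,0,0,-1]
  ]
}}

```text
time_s: 12.15
ee_pos: [611.4, -135.6, 172.6]
ee_rot: [180.0, 0.1, 71.4]
force: [-0.1, 0.2, -1.8]
gripper_width: 16.9
gripper_force: 38.0
```

```bash
python3 gap.py
```

```text
12.15 [ 611.44761974 -135.60204079  172.55497015] [-0.10206594  0.23154784 -1.79446171]
47 [ 97  96  98 102 116 210 220 203]
48 [ 95  95  94 102 127 196 208 201]
49 [ 95  93  96 101 139 202 192 204]
50 [ 95  93  95  97 149 201 207 197]
51 [ 96  91  94  99 149 204 212 194]
52 [ 95  92 143 198 222 226 219 206]
53 [ 95 191 254 254 255 254 234 216]
54 [ 93 248 254 255 255 254 240 206]
55 [ 93 248 254 255 255 253 240 199]
56 [ 94 249 254 255 255 253 239 185]
57 [ 98 250 254 255 255 253 238 179]
58 [ 98 243 254 255 255 253 236 180]
59 [102 243 254 255 255 253 235 189]
60 [103 248 254 255 255 252 233 203]
61 [108 251 254 255 254 252 231 204]
62 [110 251 254 255 254 251 229 180]
63 [112 247 252 251 249 242 213 185]
64 [103 180 163 154 214 160 155 202]
65 [ 94  91  93 113 177 100  92 192]
66 [63 60 60 63 64 65 63 92]
67 [57 62 63 62 65 63 66 65]
```

Emit:
{"op": "apply_moves", "data": {
  "deltas": [
    [-0.006,0,0,0,-1],
    [-0.02,0,0,0,-1],
    [-0.045,0,0,0,-1],
    [-0.085,0,0,0,-1],
    [-0.134,0,0,0,-1]
  ]
}}

```text
time_s: 12.7
ee_pos: [568.0, -263.5, 172.7]
ee_rot: [180.0, 0.0, 71.5]
force: [0.9, -0.2, -0.4]
gripper_width: 17.2
gripper_force: 38.0
```

Emit:
{"op": "apply_moves", "data": {
  "deltas": [
    [0.05,0,0,0,-1],
    [0.082,0,0,0,-1],
    [0.1,0,0,0,-1],
    [0.108,0,0,0,-1],
    [0.11,0,0,0,-1]
  ]
}}

```text
time_s: 13.2
ee_pos: [604.1, -157.2, 172.6]
ee_rot: [180.0, 0.1, 71.5]
force: [-0.4, -0.1, -1.3]
gripper_width: 16.7
gripper_force: 38.0
```

```bash
python3 gap.py
python3 - <<'E'
from h import *
st=env.state();d=np.array([547.9,-154,0])-st['ee_pos'];print(st['ee_rot'],totool(d,st))
E
```

```text
13.2 [ 604.09874503 -157.1835782   172.55883166] [-0.42894691 -0.07538457 -1.26091945]
47 [101  99  99  95 105 181 196 210]
48 [100  99  98  97 108 155 187 205]
49 [ 98  97  99  96 106 137 201 191]
50 [ 99  94  95  98 110 120 205 203]
51 [ 96  93  95  98 112 115 194 203]
52 [ 92  94 143 210 218 155 171 201]
53 [ 93 202 253 254 255 253 234 205]
54 [ 94 247 254 255 255 253 239 181]
55 [ 91 248 254 255 255 253 238 185]
56 [ 96 248 254 255 255 253 238 191]
57 [ 98 249 254 255 255 253 237 164]
58 [101 249 254 255 255 252 235 169]
59 [101 250 254 255 255 252 233 145]
60 [101 250 254 255 254 252 230 114]
61 [103 250 254 255 254 251 228 109]
62 [105 251 254 254 254 250 226 124]
63 [106 245 251 251 248 239 166 121]
64 [ 98 177 129 149 146 133 142 110]
65 [ 89  87  89 110 107  89  92  93]
66 [58 58 56 58 59 60 60 63]
67 [54 57 54 59 60 59 59 59]
[1.79997628e+02 5.00235213e-02 7.14562533e+01] [-14.63386393 -54.31685841 172.55424512]
```

The knob no longer moves in, so the rod is at its stop. Moving gently over the stem.

Emit:
{"op": "apply_moves", "data": {
  "deltas": [
    [-0.002,-0.012,0,0,-1],
    [-0.006,-0.026,0,0,-1],
    [-0.0105,-0.04,0,0,-1],
    [-0.0135,-0.05,0,0,-1],
    [-0.0146,-0.0543,0,0,-1]
  ]
}}

```text
time_s: 13.75
ee_pos: [547.0, -154.3, 172.7]
ee_rot: [-180.0, 0.0, 71.4]
force: [0.5, 0.5, 0.0]
gripper_width: 16.7
gripper_force: 38.0
```

Emit:
{"op": "apply_moves", "data": {
  "deltas": [
    [0,0,0,0,-1],
    [0,0,0,0,-1],
    [0,0,0,0,-1]
  ]
}}

```text
time_s: 14.05
ee_pos: [548.6, -154.0, 172.5]
ee_rot: [180.0, 0.0, 71.4]
force: [-0.4, 0.2, -1.3]
gripper_width: 16.5
gripper_force: 38.0
```

```bash
cat > st.py <<'E'
from h import *
P=[];F=[]
for i in range(8):
    st=env.state();P.append(st['ee_pos']);F.append(st['force']);cams.grab_frame('top')
p=np.mean(P,0);print(st['time_s'],'pos',p.round(2),np.std(P,0).round(2),'F',np.mean(F,0).round(2),np.std(F,0).round(2),st['ee_rot'].round(2))
print(totool(np.array([547.9,-154,p[2]])-p,st).round(2))
E
python3 st.py
python3 - <<'E'
from h import *
t=cams.grab_frame('top');s=cams.grab_frame('scene')
C=cam('scene');a=proj('scene',(546,-159,140),C).astype(int);print(a)
T=cam('top');b=proj('top',(546,-159,140),T).astype(int);print(b)
f=lambda i:cv2.resize(i,(400,400),interpolation=cv2.INTER_CUBIC)
cv2.imwrite('pics/st.png',np.hstack([f(s[a[1]-25:a[1]+25,a[0]-25:a[0]+25]),f(t[b[1]-25:b[1]+25,b[0]-25:b[0]+25])]))
E
```

```text
14.4 pos [ 548.3  -153.89  172.46] [0.17 0.06 0.03] F [ 0.   -0.12 -0.85] [0.54 0.44 0.27] [180.     0.    71.39]
[-0.24 -0.35  0.  ]
[274 153]
[311 165]
```

View pics/st.png

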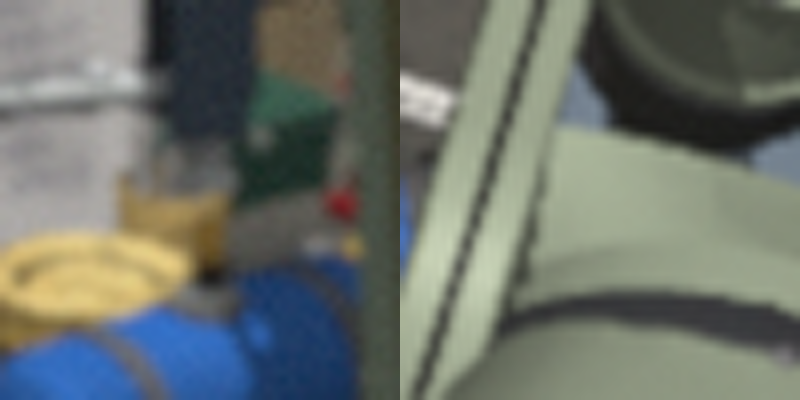

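The scene crop shows the chuck (195,175) above the stem and collar (210,265). Aligned as far as the resolution allows, so I descend, watching the force.

Emit:
{"op": "apply_moves", "data": {
  "deltas": [
    [0,0,0.004,0,-1],
    [0,0,0.007,0,-1],
    [0,0,0.01,0,-1],
    [0,0,0.013,0,-1],
    [0,0,0.015,0,-1]
  ]
}}

```text
time_s: 15.05
ee_pos: [547.8, -153.8, 157.1]
ee_rot: [-180.0, 0.0, 71.4]
force: [-0.5, -0.1, -1.5]
gripper_width: 16.9
gripper_force: 38.0
```

```bash
python3 st.py
```

```text
15.4 pos [ 547.92 -153.87  157.39] [0.15 0.05 0.3 ] F [-0.03  0.01 -1.23] [0.56 0.72 0.55] [179.98   0.    71.38]
[-0.13  0.03  0.  ]
```

Emit:
{"op": "apply_moves", "data": {
  "deltas": [
    [0,0,0.001,0,-1],
    [0,0,0.002,0,-1],
    [0,0,0.003,0,-1],
    [0,0,0.004,0,-1],
    [0,0,0.005,0,-1]
  ]
}}

```text
time_s: 15.95
ee_pos: [548.0, -153.9, 152.4]
ee_rot: [180.0, 0.0, 71.4]
force: [0.2, -0.5, 0.2]
gripper_width: 16.6
gripper_force: 38.0
```

```bash
python3 st.py
```

```text
16.3 pos [ 547.96 -153.87  152.5 ] [0.01 0.01 0.07] F [ 0.42  0.24 -0.7 ] [0.48 0.65 0.54] [180.     0.    71.38]
[-0.15 -0.02  0.  ]
```

Emit:
{"op": "apply_moves", "data": {
  "deltas": [
    [0,0,0.001,0,-1],
    [0,0,0.002,0,-1],
    [0,0,0.003,0,-1]
  ]
}}

```text
time_s: 16.65
ee_pos: [548.2, -153.9, 150.0]
ee_rot: [180.0, 0.0, 71.4]
force: [-1.1, 0.0, 4.2]
gripper_width: 16.6
gripper_force: 38.0
```

```bash
sed -i 's/range(8)/range(5)/' st.py; python3 st.py
```

```text
16.85 pos [ 548.12 -153.91  149.85] [0.02 0.01 0.06] F [-0.71  0.15  3.2 ] [0.73 0.3  0.54] [179.97   0.    71.38]
[-0.15 -0.18 -0.  ]
```

Emit:
{"op": "apply_moves", "data": {
  "deltas": [
    [0,0,0.001,0,-1],
    [0,0,0.002,0,-1],
    [0,0,0.003,0,-1]
  ]
}}

```text
time_s: 17.2
ee_pos: [548.2, -153.9, 146.8]
ee_rot: [180.0, 0.0, 71.4]
force: [-0.4, 0.3, 5.3]
gripper_width: 16.8
gripper_force: 38.0
```

```bash
python3 st.py
```

```text
17.4 pos [ 548.12 -153.94  146.68] [0.03 0.   0.08] F [-0.46 -0.01  4.85] [0.57 0.28 0.4 ] [1.7997e+02 1.0000e-02 7.1380e+01]
[-0.12 -0.19 -0.  ]
```

Emit:
{"op": "apply_moves", "data": {
  "deltas": [
    [0,0,0.001,0,-1],
    [0,0,0.002,0,-1],
    [0,0,0.003,0,-1]
  ]
}}

```text
time_s: 17.75
ee_pos: [548.1, -154.0, 143.6]
ee_rot: [180.0, 0.0, 71.4]
force: [-1.6, -0.4, 5.3]
gripper_width: 16.6
gripper_force: 38.0
```

```bash
python3 st.py
```

```text
17.95 pos [ 548.05 -153.98  143.48] [0.02 0.02 0.07] F [-0.49 -0.35  4.74] [0.57 0.67 0.67] [1.7999e+02 1.0000e-02 7.1380e+01]
[-0.07 -0.14 -0.  ]
```

Emit:
{"op": "apply_moves", "data": {
  "deltas": [
    [0,0,0.0004,0,-1],
    [0,0,0.0008,0,-1]
  ]
}}

```text
time_s: 18.2
ee_pos: [548.1, -154.0, 142.8]
ee_rot: [180.0, 0.0, 71.4]
force: [-0.4, -0.3, 4.9]
gripper_width: 16.7
gripper_force: 38.0
```

```bash
python3 st.py
```

```text
18.4 pos [ 548.05 -153.97  142.77] [0.01 0.   0.02] F [-0.51 -0.58  4.8 ] [0.55 0.45 0.2 ] [1.7998e+02 1.0000e-02 7.1380e+01]
[-0.08 -0.13 -0.  ]
```

Emit:
{"op": "apply_moves", "data": {
  "deltas": [
    [0,0,0.0005,0,-1],
    [0,0,0.001,0,-1],
    [0,0,0.001,0,-1]
  ]
}}

```text
time_s: 18.75
ee_pos: [548.0, -154.0, 141.7]
ee_rot: [180.0, 0.0, 71.4]
force: [-1.0, -2.0, 4.5]
gripper_width: 16.8
gripper_force: 38.0
```

Emit:
{"op": "apply_moves", "data": {
  "deltas": [
    [0,0,0.0004,0,-1],
    [0,0,0.0006,0,-1],
    [0,0,0.0006,0,-1]
  ]
}}

```text
time_s: 19.05
ee_pos: [548.0, -154.0, 141.2]
ee_rot: [180.0, 0.0, 71.4]
force: [0.3, -1.5, 5.3]
gripper_width: 16.9
gripper_force: 38.0
```

```bash
python3 st.py
```

```text
19.25 pos [ 548.04 -153.96  141.25] [0.01 0.01 0.02] F [-0.19 -1.03  5.29] [0.36 0.43 0.43] [1.7998e+02 1.0000e-02 7.1380e+01]
[-0.08 -0.12 -0.  ]
```

Emit:
{"op": "apply_moves", "data": {
  "deltas": [
    [0,0,0.0004,0,-1],
    [0,0,0.0004,0,-1]
  ]
}}

```text
time_s: 19.5
ee_pos: [548.1, -154.0, 141.0]
ee_rot: [180.0, 0.0, 71.4]
force: [-1.5, -1.7, 6.6]
gripper_width: 17.0
gripper_force: 38.0
```

```bash
python3 st.py
```

```text
19.7 pos [ 548.07 -153.97  141.04] [0.01 0.01 0.02] F [-1.16 -1.37  6.32] [0.55 0.23 0.29] [1.7997e+02 1.0000e-02 7.1380e+01]
[-0.08 -0.15 -0.  ]
```

Emit:
{"op": "apply_moves", "data": {
  "deltas": [
    [0,0,0.0004,0,-1],
    [0,0,0.0004,0,-1]
  ]
}}

```text
time_s: 19.95
ee_pos: [548.1, -154.0, 140.9]
ee_rot: [180.0, 0.0, 71.4]
force: [-1.1, -0.5, 7.1]
gripper_width: 16.7
gripper_force: 38.0
```

```bash
python3 st.py
```

```text
20.15 pos [ 548.09 -153.97  140.87] [0.01 0.01 0.01] F [-1.42 -0.91  7.33] [0.49 0.58 0.28] [1.7996e+02 1.0000e-02 7.1380e+01]
[-0.09 -0.17 -0.  ]
```

Emit:
{"op": "apply_moves", "data": {
  "deltas": [
    [0,0,0.0004,0,-1],
    [0,0,0.0009,0,-1],
    [0,0,0.0009,0,-1]
  ]
}}

```text
time_s: 20.5
ee_pos: [548.2, -154.0, 140.5]
ee_rot: [179.9, 0.0, 71.4]
force: [-1.4, 0.0, 10.3]
gripper_width: 17.0
gripper_force: 38.0
```

```bash
python3 st.py
```

```text
20.7 pos [ 548.16 -153.99  140.48] [0.01 0.01 0.02] F [-1.38 -0.49  9.75] [0.2  0.36 0.54] [1.7994e+02 1.0000e-02 7.1380e+01]
[-0.09 -0.24 -0.  ]
```

Emit:
{"op": "apply_moves", "data": {
  "deltas": [
    [0,0,0.0004,0,-1],
    [0,0,0.0007,0,-1],
    [0,0,0.0007,0,-1]
  ]
}}

```text
time_s: 21.05
ee_pos: [548.3, -154.0, 140.2]
ee_rot: [179.9, 0.0, 71.4]
force: [-2.3, 0.1, 12.2]
gripper_width: 16.6
gripper_force: 38.0
```

```bash
python3 st.py
```

```text
21.25 pos [ 548.29 -154.    140.18] [0.01 0.01 0.01] F [-1.71 -0.38 11.76] [0.51 0.4  0.46] [1.7991e+02 1.0000e-02 7.1380e+01]
[-0.13 -0.37 -0.  ]
```

Emit:
{"op": "apply_moves", "data": {
  "deltas": [
    [0,0,0,0,-1],
    [0,0,0,0,-1],
    [0,0,0,0,-1],
    [0,0,0,0,-1],
    [0,0,0,0,-1]
  ]
}}

```text
time_s: 21.8
ee_pos: [548.3, -154.0, 140.2]
ee_rot: [179.9, 0.0, 71.4]
force: [-1.7, 0.0, 11.4]
gripper_width: 16.7
gripper_force: 38.0
```

Emit:
{"op": "apply_moves", "data": {
  "deltas": [
    [0,0,0,0,-1],
    [0,0,-0.002,0,-1],
    [0,0,-0.005,0,-1],
    [0,0,-0.009,0,-1],
    [0,0,-0.014,0,-1]
  ]
}}

```text
time_s: 22.3
ee_pos: [547.7, -153.6, 152.4]
ee_rot: [-179.9, -0.0, 71.4]
force: [0.3, -0.3, -0.1]
gripper_width: 16.7
gripper_force: 38.0
```

Emit:
{"op": "apply_moves", "data": {
  "deltas": [
    [0,0,-0.007,0,-1],
    [0,0,-0.016,0,-1],
    [0,0,-0.027,0,-1],
    [0,0,-0.035,0,-1],
    [0,0,-0.039,0,-1]
  ]
}}

```text
time_s: 22.8
ee_pos: [548.4, -154.0, 193.0]
ee_rot: [179.9, -0.0, 71.4]
force: [-1.0, 0.5, -1.3]
gripper_width: 16.9
gripper_force: 38.0
```

```bash
python3 gap.py
python3 - <<'E'
from h import *
g=cv2.imread('pics/gap.png').astype(int).mean(2)
for r in range(2,70): print(r,g[r,244:268:3].astype(int)) if r%2 else 0
st=env.state();print(st['gripper_width'],st['ee_rot'],totool(np.array([493.6,137.4,30.9])-st['ee_pos'],st))
E
```

```text
22.8 [ 548.39633646 -153.95130378  193.02464675] [-1.01737231  0.48460615 -1.29867151]
21 [ 97 142 242 250 253 239 137  94]
22 [103 238 253 255 255 253 232  95]
23 [102 245 253 255 255 253 235  94]
24 [102 245 254 255 255 252 234  97]
25 [106 246 254 255 255 252 233  98]
26 [105 247 254 255 254 251 231  98]
27 [108 247 254 255 254 251 229  97]
28 [108 248 254 255 254 251 226  98]
29 [104 248 254 254 254 250 223  98]
30 [104 249 253 254 253 247 221  99]
31 [104 247 246 237 222 230 204 101]
32 [100 191 116 148 158 119 146  97]
33 [ 94 113 125 254 253 130 115  94]
34 [ 95 110 195 254 253 137 112  96]
35 [ 96  93 200 254 253 187 101  94]
36 [ 96  92 200 254 253 205  95  97]
37 [ 94  90 168 185 163 167  93  95]
38 [ 93  91 104 252 249 136  95  94]
39 [ 94  95 205 254 253 205  92  92]
40 [ 92  96 204 254 253 204  92  92]
41 [ 90  92 206 248 237 205  90  93]
43 [ 85  90  67 180 181  55  90  89]
44 [ 83  89 170 254 253 158  93  92]
45 [ 80  90 208 254 253 205  93  94]
46 [ 83  87 206 254 253 204  93  94]
47 [ 84  83 207 254 253 204  94  93]
48 [ 84  84 174 225 220 180  91  91]
49 [ 86  82  8
[... 1314 characters left out ...]
167  93  95]
39 [ 94  95 205 254 253 205  92  92]
41 [ 90  92 206 248 237 205  90  93]
43 [ 85  90  67 180 181  55  90  89]
45 [ 80  90 208 254 253 205  93  94]
47 [ 84  83 207 254 253 204  94  93]
49 [ 86  82  86 193 237  87  87  88]
51 [ 85  79 208 254 253 203  81  79]
53 [ 84  81 146 155 137 123  79  76]
55 [ 81  76 141 248 243 141  77  77]
57 [ 77  77 209 254 253 205  77  77]
59 [ 78  76 198 252 248 193  76  78]
61 [ 73  77 186 253 251 188  79  82]
63 [ 78  78 210 254 253 206  82  85]
65 [ 74  63  90 100  79 103  61  70]
67 [51 53 53 56 54 54 52 50]
69 [53 54 58 68 70 66 60 51]
16.80020531121123 [ 1.79874756e+02 -1.17836277e-03  7.13808302e+01] [ 258.62492885 -145.43354322  162.02549015]
```

The rod now stands out about 31 px (roughly 17 mm), and the cap stays in the same place in view, so the grip did not slip. Carrying it back gently.

Emit:
{"op": "apply_moves", "data": {
  "deltas": [
    [0.007,-0.004,-0.005,0,-1],
    [0.0245,-0.0135,-0.012,0,-1],
    [0.0505,-0.028,-0.02,0,-1],
    [0.084,-0.047,-0.028,0,-1],
    [0.1205,-0.067,-0.03,0,-1]
  ]
}}

```text
time_s: 23.35
ee_pos: [522.7, -17.0, 222.5]
ee_rot: [179.9, -0.0, 71.3]
force: [0.8, 0.2, -0.3]
gripper_width: 17.2
gripper_force: 38.0
```

Emit:
{"op": "apply_moves", "data": {
  "deltas": [
    [0.0365,-0.0205,0,0,-1],
    [0.07,-0.039,0,0,-1],
    [0.098,-0.0545,0,0,-1],
    [0.1185,-0.0665,0,0,-1],
    [0.131,-0.073,0,0,-1]
  ]
}}

```text
time_s: 23.85
ee_pos: [494.5, 131.1, 221.6]
ee_rot: [-179.9, 0.0, 71.5]
force: [-0.4, -0.9, -2.1]
gripper_width: 17.5
gripper_force: 38.0
```

Emit:
{"op": "apply_moves", "data": {
  "deltas": [
    [0.004,-0.002,0.01,0,-1],
    [0.006,-0.004,0.03,0,-1],
    [0.006,-0.004,0.055,0,-1],
    [0.006,-0.004,0.07,0,-1],
    [0.006,-0.004,0.075,0,-1]
  ]
}}

```text
time_s: 24.35
ee_pos: [492.3, 134.9, 144.3]
ee_rot: [-179.8, 0.2, 71.3]
force: [-0.3, -0.1, -0.3]
gripper_width: 16.8
gripper_force: 38.0
```

```bash
sed -i 's/547.9,-154,p\[2\]/494.1,138.8,30.9/' st.py; python3 st.py;python3 gap.py | awk 'NR<6||NR>18'
```

```text
24.55 pos [493.34 135.34 145.7 ] [0.76 0.36 1.15] F [-0.11 -0.02 -0.71] [0.36 0.66 0.52] [ 1.7994e+02 -3.0000e-02  7.1340e+01]
[  3.47  -0.51 114.81]
24.6 [494.48599993 135.96599719 147.52185302] [-0.31170831 -0.04737546 -1.34700061]
21 [ 89 141 246 252 254 246 137  93]
22 [ 86 243 254 255 255 254 238  93]
23 [ 89 249 254 255 255 253 241  89]
24 [ 91 249 254 255 255 253 240  96]
38 [ 84  81 108 253 251 145  85  90]
39 [ 83  84 213 255 254 216  86  89]
40 [ 83  83 213 255 254 214  83  90]
41 [ 85  82 214 251 243 216  83  89]
43 [ 94  82  71 193 192  57  82  91]
44 [ 96  81 178 255 254 167  83  93]
45 [ 96  81 216 255 254 215  89  96]
46 [ 89  80 216 255 254 214  97 102]
47 [ 88  82 217 255 254 215 105 100]
48 [ 86  79 181 234 229 189 105  98]
49 [ 83  83  88 205 243  94 103  95]
50 [ 82  81 209 255 254 214 102  95]
51 [ 83  82 221 255 254 215 101  93]
52 [ 83  82 220 255 254 216  99  96]
53 [ 82  85 160 164 143 135 100  97]
54 [ 83  86  57 119 107  48  95  95]
55 [ 83  89 151 251 246 150  91  93]
56 [ 83  91 219 255 254 215  88  93]
57 [ 88  95 221 255 254 216  87  89]
58 [ 96 100 223 255 254 216  86  87]
59 [102  99 211 253 251 202  88  83]
60 [100  96 130 175 161 117  87  85]
61 [100  89 199 254 253 198  86  84]
62 [ 97  87 223 255 254 216  85  84]
63 [ 95  86 224 255 254 217  86  86]
64 [ 93  85 197 251 246 200  84  84]
65 [ 81  68  97 108  82 109  67  74]
66 [56 55 56 56 55 56 54 56]
67 [52 57 57 58 58 56 55 51]
```

Emit:
{"op": "apply_moves", "data": {
  "deltas": [
    [0.0015,0,0.015,0,-1],
    [0.0025,0,0.035,0,-1],
    [0.0025,0,0.055,0,-1],
    [0.0025,0,0.065,0,-1],
    [0.0025,0,0.068,0,-1]
  ]
}}

```text
time_s: 25.15
ee_pos: [494.3, 138.4, 78.2]
ee_rot: [-180.0, 0.0, 71.4]
force: [-0.2, -0.1, -0.2]
gripper_width: 16.8
gripper_force: 38.0
```

Emit:
{"op": "apply_moves", "data": {
  "deltas": [
    [0,0,0,0,-1],
    [0,0,0,0,-1],
    [0,0,0,0,-1]
  ]
}}

```text
time_s: 25.45
ee_pos: [495.2, 138.6, 79.6]
ee_rot: [179.9, -0.1, 71.4]
force: [-0.3, -0.3, -1.2]
gripper_width: 16.6
gripper_force: 38.0
```

```bash
python3 st.py
```

```text
25.65 pos [494.98 138.58  79.37] [0.16 0.04 0.19] F [ 0.12 -0.14 -1.28] [0.52 0.47 0.27] [ 1.7996e+02 -2.0000e-02  7.1380e+01]
[-0.09 -0.94 48.47]
```

Emit:
{"op": "apply_moves", "data": {
  "deltas": [
    [0,-0.0007,0.008,0,-1],
    [0,-0.0007,0.02,0,-1],
    [0,-0.0007,0.03,0,-1],
    [0,-0.0007,0.037,0,-1],
    [0,-0.0007,0.04,0,-1]
  ]
}}

```text
time_s: 26.2
ee_pos: [493.1, 138.5, 37.4]
ee_rot: [-179.9, 0.1, 71.4]
force: [-0.9, -0.3, -1.1]
gripper_width: 16.6
gripper_force: 38.0
```

Emit:
{"op": "apply_moves", "data": {
  "deltas": [
    [0,0,0,0,-1],
    [0,0,0,0,-1]
  ]
}}

```text
time_s: 26.4
ee_pos: [494.1, 138.7, 38.8]
ee_rot: [180.0, -0.0, 71.4]
force: [0.4, -0.4, -0.5]
gripper_width: 16.4
gripper_force: 38.0
```

```bash
python3 st.py
```

```text
26.6 pos [494.2  138.78  39.03] [0.05 0.02 0.11] F [-0.45  0.15 -0.78] [0.66 0.55 0.17] [ 1.7996e+02 -2.0000e-02  7.1380e+01]
[-0.02 -0.11  8.13]
```

Emit:
{"op": "apply_moves", "data": {
  "deltas": [
    [0,0,0.002,0,-1],
    [0,0,0.004,0,-1],
    [0,0,0.006,0,-1],
    [0,0,0.007,0,-1],
    [0,0,0.007,0,-1]
  ]
}}

```text
time_s: 27.15
ee_pos: [493.7, 138.7, 31.5]
ee_rot: [-180.0, 0.0, 71.4]
force: [-0.1, -0.2, -0.4]
gripper_width: 16.2
gripper_force: 38.0
```

```bash
python3 st.py
```

```text
27.35 pos [493.84 138.7   31.64] [0.09 0.02 0.1 ] F [ 0.09  0.17 -0.9 ] [0.54 0.27 0.28] [179.99   0.    71.38]
[0.18 0.21 0.74]
```

Emit:
{"op": "apply_moves", "data": {
  "deltas": [
    [0,0,0.0005,0,-1],
    [0,0,0.001,0,-1],
    [0,0,0.001,0,-1]
  ]
}}

```text
time_s: 27.7
ee_pos: [493.9, 138.7, 30.9]
ee_rot: [180.0, -0.0, 71.4]
force: [-0.2, -1.2, 0.2]
gripper_width: 16.8
gripper_force: 38.0
```

```bash
python3 st.py
```

```text
27.9 pos [493.92 138.71  30.9 ] [0.02 0.01 0.01] F [-1.16 -0.12  1.22] [0.51 0.65 0.62] [179.99   0.    71.38]
[ 0.14  0.14 -0.  ]
```

Contact at 30.9 mm, the same height as at pickup, so it is seated. Releasing slowly.

Emit:
{"op": "apply_moves", "data": {
  "deltas": [
    [0,0,0,0,-0.6],
    [0,0,0,0,-0.5],
    [0,0,0,0,-0.3],
    [0,0,0,0,0],
    [0,0,0,0,0.2]
  ]
}}

```text
time_s: 28.45
ee_pos: [493.9, 138.7, 30.7]
ee_rot: [180.0, 0.0, 71.4]
force: [-0.7, -0.7, 0.5]
gripper_width: 43.8
gripper_force: 0.0
```

Emit:
{"op": "apply_moves", "data": {
  "deltas": [
    [0,0,-0.005,0,0.3],
    [0,0,-0.03,0,0.3],
    [0,0,-0.075,0,0.3],
    [0,0,-0.12,0,0.3],
    [0,0,-0.155,0,0.3]
  ]
}}

```text
time_s: 28.95
ee_pos: [494.4, 138.9, 188.8]
ee_rot: [179.8, -0.1, 71.4]
force: [1.7, 0.4, -0.2]
gripper_width: 59.4
gripper_force: 0.0
```

Emit:
{"op": "apply_moves", "data": {
  "deltas": [
    [0,0,0,0,0.3],
    [0,0,0,0,0.3],
    [0,0,0,0,0.3]
  ]
}}

```text
time_s: 29.25
ee_pos: [492.8, 138.4, 184.4]
ee_rot: [-179.9, 0.1, 71.4]
force: [0.9, 0.5, -0.4]
gripper_width: 59.0
gripper_force: 0.0
```

Run:
```python
from h import *
st=env.state();print(st['time_s'],st['ee_pos'],st['ee_rot'],st['gripper_width'])
im=cams.grab_frame('wrist');sc=cams.grab_frame('scene')
a=np.hstack([cv2.resize(im[40:240,165:345],(540,600),interpolation=cv2.INTER_CUBIC),cv2.copyMakeBorder(cv2.resize(sc[190:245,140:225],(260,168),interpolation=cv2.INTER_CUBIC),0,432,0,0,0)])
cv2.imwrite('pics/w9.png',a)
C=cam('wrist',st)
```

```text
29.25 [492.79779038 138.42714854 184.42725419] [-1.79865863e+02  9.81436156e-02  7.13822663e+01] 59.04305645848649
```

View pics/w9.png

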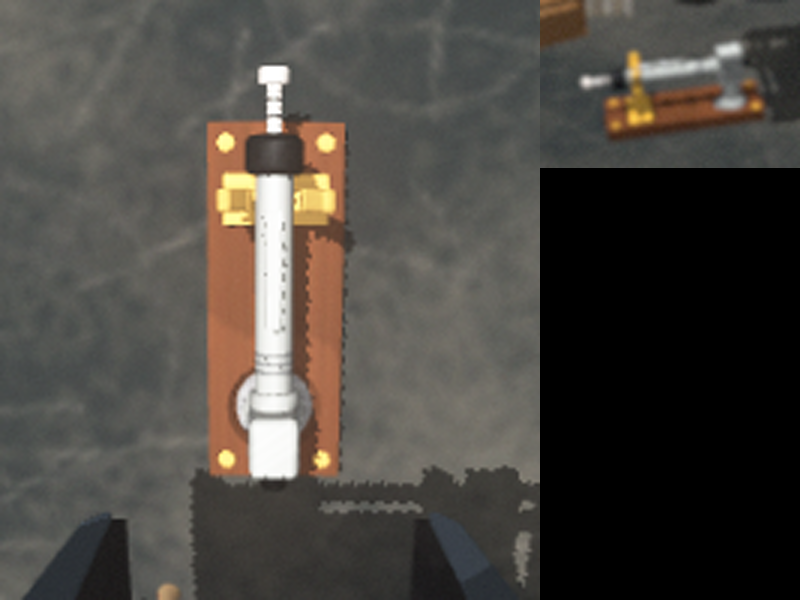

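The gauge is upright in its rest: head at (274,447), barrel in the fork at (274,200), and rod standing out with the knob at (273,75). Handing in.

```bash
python3 -c "
from workcell import env
print(env.job_done())"
```

```text
the job is handed in; nothing more can be done
None
```

I zeroed the gauge, pressed it home on the valve at about 12.5 N (about 7 N above the bottle's steady push), and laid it back in its rest with the rod standing about 17 mm out. I handed the job in at about 29 s; it returned no verdict.

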